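Line up the slotted disc and bolt the kit case

ROBOT

A 6-joint arm with a two-finger parallel gripper is mounted at the origin on the work surface. World frame = base frame: x ahead of the robot, y to its left, z up, the work surface at z = 0. Lengths are in m, angles in rad, forces in N, time in s.
With the tool pointing down it reaches from about 0.4 to 0.925 m from the base axis. Payload 12.5 kg.
Tool frame: the origin (TCP) lies between the finger pads; the fingertips stand 17 mm ahead of it and the grasp point (between the pads) lies 2 mm behind it; z points along the fingers, y is the line along which they close (so a half turn about z gives the same grasp; the last joint's range is limited). The gripper opens to 95 mm and grips with 3 to 60 N. Pads are 20 mm wide; open, the fingers measure 119 mm over their backs; the gripper's body (75 mm by 180 mm) begins 59 mm behind the grasp point.
Start: joints at [1.171, 0.491, 1.559, -0, 1.092, -0.106], TCP at [0.181, 0.598, 0.232] pointing down, gripper open.
Joint ranges: [-3.1, 3.1], [-0.84, 2.19], [0.05, 2.79], [-1.13, 4.28], [0.06, 2.93], [-2.69, 2.69]. Speed limits (rad/s): [2.22, 2.22, 2.79, 3.14, 3.14, 3.14].

INTERFACE

Orientations are given as a rotation vector (axis times angle).
In Python, from rig import env gives the robot as it stands. The module is installed in compiled form; this text tells all that it offers.
- The arm moves only by the tool apply_moves, never from a script. Its argument "motion" is one flat list of numbers, 6 for each row, row after row: the shift along the world's x, y, z in units of 0.08 m (1.0 is 0.08 m), then the turn, a rotation vector about the world's x, y, z in units of 45 degrees (1.0 is 45 degrees). A call has 1 to 20 rows; each row is the pose to reach, as a shift and turn from the pose commanded when the call began; what a row does not reach only later rows make up. A row lasts 1/8 s, in which the tool goes at most 62.5 mm and 10.7 degrees, less where a joint would pass 70% of its speed; a pose out of reach is approached as far as the arm can. A call with a number of a shift or a turn outside -1 to 1 is refused whole. A call with a gripper value outside its range is refused whole. "jaw" is the finger opening in mm, from 0 to 95.1, set as the call begins (left out, the last holds). The fingers move at their own pace and stop on an object; "force" is the grip in N (left out, the last holds). Time passes only in rows, so rows that repeat a pose let the fingers close. It gives the time, the measured TCP pose, the force, the opening and the grip force at its end, in the units of the state.
- env.state(): the state, without advancing time (a new reading comes with each control period).
- env.camera(name): name is "scene" or "side" or "wrist"; returns the picture (480x640x3 uint8, red, green, blue); there is no depth.
- env.calibration(name): a dict with "camera_matrix" (3x3 intrinsics, pixels), "view" (4x4, takes a point from world to camera coordinates). Camera axes: x right, y down, z forward; pixel columns grow to the right and rows downward; lengths in m; the calibration is good to about 2 mm. A picture is of the moment at which its call begins: read the wrist's pose just before it. calibration takes no time and is no camera call; for the wrist camera it gives the pose at the moment of the call.
- env.close_job(): hands the job in; it is judged then, once.
The state is a dict: "t": time; "joint_pos": joint angles; "joint_vel": joint speeds; "effort": joint torques, N m; "eef_pos": TCP position; "tcp_rot": TCP orientation; "ft_force": force on the tool from outside, world axes, zero at the start; "torque": the same for the moment, N m; "width": finger opening in m; "grasp_force": force on a finger pad.
Only numpy, scipy, OpenCV 4.12 (cv2) and the standard library are available. Lean on these libraries where they do the work, as an engineer would, in place of code of your own. Each camera call takes 0.05 s, during which the arm holds its last target. There are 200 camera calls.

TASK

Lock the plywood kit case: push the peg on the round disc until the slot across the disc lines up with the steel bar, then push the bar by its upright tab through the slot and into the keeper until it is fully home. Leave the things around the lock where they are, and finish clear of everything.

Things in the scene. Friction and masses are not known exactly. Their poses are not given: they have to be found in the camera images.
- case: Plywood case, lid flat and shut, fixed to the desk: 240 (its x) by 320 (its y) by 60 mm high. Origin: centre of its underside; z up. On the lid, along x = 0 in order of growing y: bar between rails (27 mm wide, 16 mm high, y -106 to 19 mm), strap over the bar, disc, keeper. A fingertip 25 mm above the lid clears all but the peg, the tab and the bystanders.
- keeper (a point): Middle of the top of the keeper, the fixed aluminium bridge that takes the bar's nose: 31 mm wide, y 109 to 133 mm of the case, 20 mm high above the lid (as is the strap before the disc, y 3 to 19 mm). It stands past the seam of the lid's end flap.
- disc_axis (a point): Fixed point on the disc's vertical axis at the height of its upper face, 18 mm above the lid; x = 0, y = 65 mm of the case. The disc is 72 mm across: two black half-moons with a straight slot 20 mm wide between them, right across the middle, over a bright aluminium floor.
- disc (a joint): Angle of the disc, rad, growing anticlockwise from above. At 0 and at pi (either is good) the slot lies along the case's y, in line with the bar; the peg then points to the case's +x (0) or -x (pi). It starts at 0.6 to 2.54, where the half-moons stop the bar. Range -0.3 to 3.44; stiff (0.10 N m, about 4 N at the peg), stays where it is left.
- lug (a point): Centre of the top of the disc's peg: an upright steel cylinder 14 mm across, 24 mm from the disc's axis, from 18 to 48 mm above the lid. Its direction from the axis is square to the slot: in the case frame it lies at the disc joint's angle from the case's +x.
- bar (a joint): Slide of the bar along the case's +y, m: 0 fully back, 0.108 fully home (hard stop); starts at 0 to 0.010. Steel bar 12 mm wide, top 15 mm above the lid; its tapered nose tip lies at y = 15 mm + joint value, reaches the disc's rim at 0.014, ends in the keeper. Takes about 3 N, stays where left. The nose swings the disc by itself only when the slot is already nearly in line.
- tab (a point): Middle of the top edge of the rear face of the bar's upright tab: a steel plate 34 mm wide (case x), 8 mm thick (case y), from 15 to 48 mm above the lid. The rear face, which looks to the case's -y, is the one to push on; the bar runs 5 mm behind it. Moves with the bar: y = -115 mm + the bar joint's value, x = 0 of the case.
- spool: Bystander: small red spool of solder standing on the lid, 44 mm across, 36 mm high. Origin: centre of its underside, about 90 mm to the case's +x side of the bar.
- flux: Bystander: small amber bottle with a white cap standing on the lid, 28 mm across, 48 mm high, on the case's -x side near the keeper end. Origin: centre of its underside.
- cutters: Bystander: side cutters with red handles lying on the desk beyond the keeper end of the case, 145 mm long, 12 mm high. Origin: near their pivot, on the desk.
- screwdriver: Bystander: screwdriver with a black handle lying on the desk beyond the tab end of the case, 170 mm long. Origin: under its middle.

How it is judged:
By the outcome, as a careful person would: the job done as asked, in the order asked, and still so for the second after the job is handed in, with the robot touching nothing.
It also fails if it takes over 45 s, if anything falls off the work surface, if the arm or the gripper's body presses on something with over 40 N, if the wrist force passes 120 N, or if a joint passes its speed limit or range.

## Working session

There is one attempt and no reset: what is moved stays moved. The work goes in short steps, Python scripts to look and compute and a tool call to move; the robot and the scene stay as the last step left them, time stands still between calls to the robot, and variables do not carry over. Pictures are saved under pics/ and viewed, at most 10 in all, crops included, and the job is handed in when it is done.

Besides the shell and the picture viewer there is one more tool, called after "Call:" by a JSON object that holds its "fn" and its "kwargs", one argument or row to a line. apply_moves: Moves the arm, as the interface text tells. Shifts and turns lie within -1 to 1; 1 stands for 0.08 m of shift or 45 degrees of turn. Its arguments: {"type":"object","properties":{"motion":{"type":"array"},"jaw":{"type":"number"},"force":{"type":"number"}},"required":["motion"]}

```bash
mkdir -p pics; ls
cat > h.py <<'E'
import numpy as np, cv2
from rig import env
def snap(n,f):
    c=env.calibration(n); im=env.camera(n); cv2.imwrite(f'pics/{f}.png',im[:,:,::-1]); np.savez(f'pics/{f}.npz',K=c['camera_matrix'],V=c['view'])
    return im
def ray(f,u,v):
    d=np.load(f'pics/{f}.npz'); K,V=d['K'],d['V']; R,t=V[:3,:3],V[:3,3]
    return -R.T@t, R.T@np.linalg.inv(K)@np.array([u,v,1.])
def onz(f,u,v,z):
    o,d=ray(f,u,v); return o+d*(z-o[2])/d[2]
def tri(*a):
    A=np.zeros((3,3));b=np.zeros(3)
    for f,u,v in a:
        o,d=ray(f,u,v); d/=np.linalg.norm(d); P=np.eye(3)-np.outer(d,d); A+=P;b+=P@o
    p=np.linalg.solve(A,b); return p
def proj(f,p):
    d=np.load(f'pics/{f}.npz'); q=d['K']@(d['V'][:3,:3]@p+d['V'][:3,3]); return q[:2]/q[2]
E
python3 - <<'E'
from h import *
s=snap('scene','s0'); d=snap('side','d0'); w=snap('wrist','w0')
cv2.imwrite('pics/m0.png',cv2.resize(np.hstack([d,w])[:,:,::-1],(800,300)))
for f in ('s0','d0','w0'):
    o,dd=ray(f,320,240); print(f,o.round(3),onz(f,320,240,0.06).round(3))
print(env.state())
E
```

```text
pics
s0 [1.075e+00 1.000e-03 6.820e-01] [0.576 0.034 0.06 ]
d0 [ 0.22  -0.508  0.637] [0.597 0.052 0.06 ]
w0 [0.102 0.621 0.383] [0.198 0.593 0.06 ]
{'t': 0.15, 'joint_pos': array([ 1.17137927e+00,  4.91424506e-01,  1.55932422e+00, -5.15445753e-06,
        1.09173351e+00, -1.05558140e-01]), 'joint_vel': array([ 1.02302980e-04, -2.28759000e-03, -3.49356021e-03, -8.90348584e-05,
        1.21075449e-03, -1.87115427e-03]), 'effort': array([ 1.88431884e-03, -6.12890625e+01, -2.58278936e+01,  6.93001086e-02,
        4.72985033e-02, -2.82024797e-05]), 'eef_pos': array([0.18091453, 0.59805696, 0.23118878]), 'tcp_rot': array([-4.59897844e-01, -3.10752765e+00,  1.35474638e-03]), 'ft_force': array([ 0.51225601, -0.41778986,  0.21439344]), 'torque': array([-0.01720583,  0.020897  , -0.06128784]), 'grasp_force': 0.0, 'width': 0.09483974270096998}
```

View pics/s0.png

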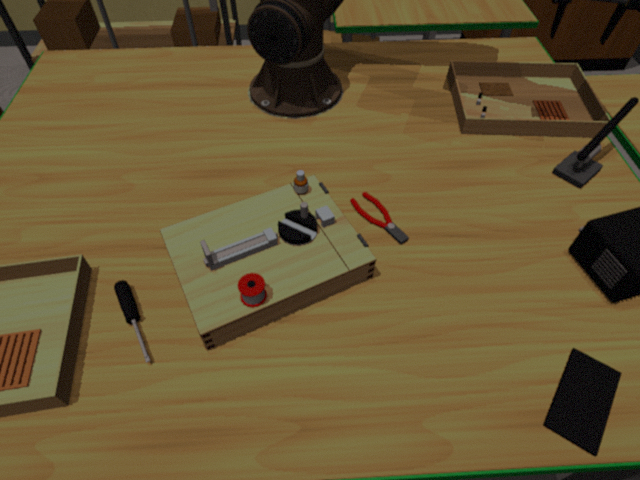

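View pics/d0.png

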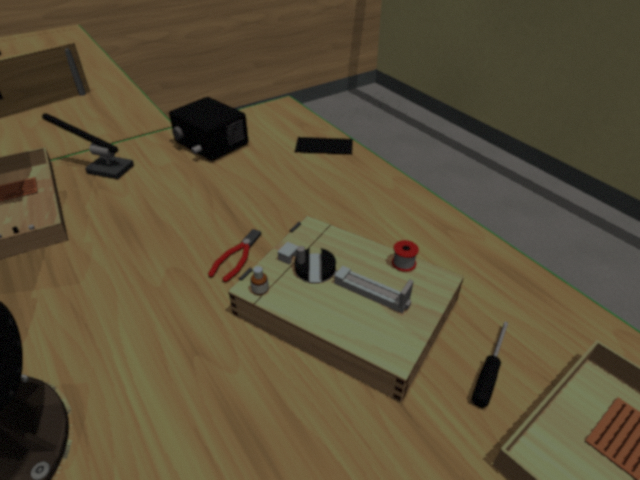

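The scene picture shows the tab at about (207,250), the disc at (298,227), the peg top at (304,207), the keeper at (326,214), the spool at (252,290) and the flux at (300,180). The side picture shows the keeper at (290,252), the disc at (315,265) and the tab at (405,295). I'll view enlarged crops next.

Run:
```python
from h import *
s=cv2.imread('pics/s0.png')[165:315,155:385]; d=cv2.imread('pics/d0.png')[210:360,225:465]
a=cv2.resize(s,None,fx=3.3,fy=3.3,interpolation=cv2.INTER_CUBIC); b=cv2.resize(d,None,fx=3.3,fy=3.3,interpolation=cv2.INTER_CUBIC)
cv2.imwrite('pics/cs.png',a);cv2.imwrite('pics/cd.png',b)
```

```text
(no output)
```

View pics/cs.png

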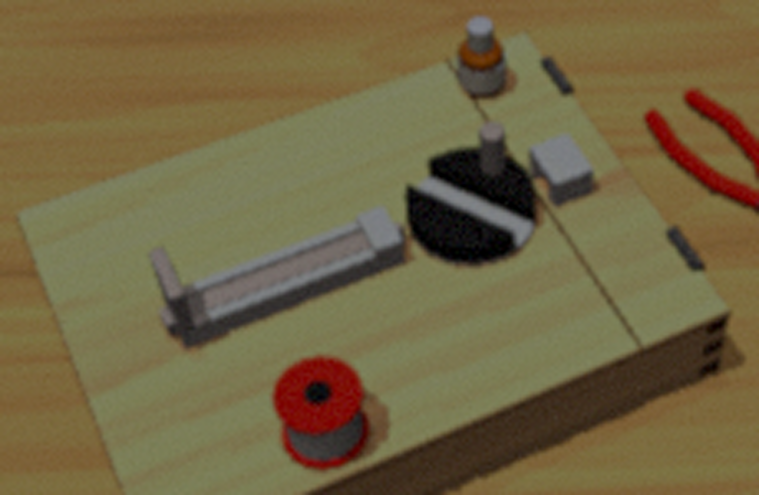

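View pics/cd.png

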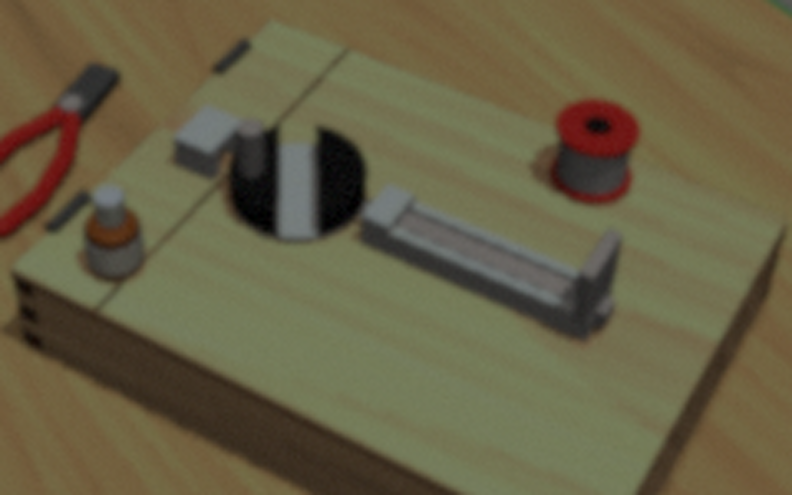

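The crops show, in crop pixels for scene and side: keeper top (560,157)/(208,130), peg top (492,131)/(250,126), tab top (174,270)/(598,258), disc (472,206)/(298,183). The slot lies across the bar, with the peg on the −x, +y side.

Run:
```python
from h import *
S=lambda u,v:('s0',155+u/3.3-.35,165+v/3.3-.35)
D=lambda u,v:('d0',225+u/3.3-.35,210+v/3.3-.35)
P={}
for n,a,b in [('keeper',(560,157),(208,130)),('peg',(492,131),(250,126)),('tab',(174,270),(598,258)),('disc',(472,206),(298,183)),('fluxtop',(480,27),(109,197)),('spooltop',(318,393),(598,127)),('c1',(20,214),(None)),]:
    if b is None: continue
    P[n]=tri(S(*a),D(*b)); 
    print(n,P[n].round(4),(proj('s0',P[n])-S(*a)[1:]).round(1),(proj('d0',P[n])-D(*b)[1:]).round(1))
for n,f,p in [('NWs',S,(20,214)),('NEs',S,(525,33)),('SEs',S,(728,316)),('SWd?',D,(783,229)),('NEd',D,(15,272)),('SEd',D,(275,22))]:
    print(n,onz(*f(*p),0.06).round(4))
y=P['keeper']-P['tab'];y[2]=0;print('len',np.linalg.norm(y));y/=np.linalg.norm(y);x=np.array([y[1],-y[0],0]);print('yaw',np.degrees(np.arctan2(x[1],x[0])))
o=P['keeper']-.121*y
for n in P: r=P[n]-o; print(n,(r@x).round(4),(r@y).round(4))
```

```text
keeper [0.5251 0.0451 0.0781] [ 0.3 -0.3] [0.4 0.3]
peg [0.5292 0.0079 0.1059] [ 0.4 -0.4] [0.5 0.4]
tab [ 0.6149 -0.1563  0.103 ] [-0.6  0.4] [-0.7 -0.3]
disc [ 0.5487 -0.0052  0.0666] [ 0.2 -0.2] [0.2 0.1]
fluxtop [0.4459 0.0038 0.1045] [ 0.3 -0.3] [0.4 0.3]
spooltop [ 0.6853 -0.0815  0.0939] [ 0.3 -0.2] [0.3 0.1]
NWs [ 0.5356 -0.2563  0.06  ]
NEs [0.4052 0.0308 0.06  ]
SEs [0.6266 0.1265 0.06  ]
SWd? [ 0.7397 -0.1671  0.06  ]
NEd [0.4001 0.0265 0.06  ]
SEd [0.618  0.1248 0.06  ]
len 0.22049964874712524
yaw 24.046994884004498
keeper -0.0 0.121
peg -0.0113 0.0854
tab -0.0 -0.0995
disc 0.0011 0.0655
fluxtop -0.0891 0.1156
spooltop 0.0948 -0.0598
```

The geometry checks out: heights come to 78, 106 and 103 mm against the expected 80, 108 and 108, and the peg sits 23.4 mm from the axis. The case yaw is about 24° and the disc is at about 120°, so I'll push the peg towards pi. I'm travelling over now.

Call:
{"fn": "apply_moves", "kwargs": {
  "motion": [0.31,-0.5,0,0,0,-0.13,0.62,-1,0,0,0,-0.25,0.62,-1,0,0,0,-0.25],
  "jaw": 0
}}

```text
t: 0.52
eef_pos: [0.2317, 0.5163, 0.2318]
tcp_rot: [0.767, 3.046, -0.001]
ft_force: [0.1, 0.0, 0.4]
width: 0.0707
grasp_force: 0.0
```

Call:
{"fn": "apply_moves", "kwargs": {
  "motion": [0.31,-0.5,0,0,0,-0.13,0.62,-1,0,0,0,-0.25,0.62,-1,0,0,0,-0.25]
}}

```text
t: 0.9
eef_pos: [0.2811, 0.4371, 0.2318]
tcp_rot: [1.061, 2.957, -0.0]
ft_force: [0.6, 0.2, 0.7]
width: 0.041
grasp_force: 0.0
```

Call:
{"fn": "apply_moves", "kwargs": {
  "motion": [0.31,-0.5,0,0,0,-0.13,0.62,-1,0,0,0,-0.25,0.62,-1,0,0,0,-0.25]
}}

```text
t: 1.27
eef_pos: [0.3307, 0.3576, 0.2317]
tcp_rot: [1.345, 2.839, 0.0]
ft_force: [-0.2, 0.6, -0.6]
width: 0.0106
grasp_force: 0.0
```

Call:
{"fn": "apply_moves", "kwargs": {
  "motion": [0.31,-0.5,0,0,0,-0.13,0.62,-1,0,0,0,-0.25,0.62,-1,0,0,0,-0.25]
}}

```text
t: 1.65
eef_pos: [0.3804, 0.278, 0.2317]
tcp_rot: [1.616, 2.694, 0.001]
ft_force: [-0.4, 0.0, -1.0]
width: -0.0001
grasp_force: 0.0
```

Call:
{"fn": "apply_moves", "kwargs": {
  "motion": [0.31,-0.5,0,0,0,-0.13,0.62,-1,0,0,0,-0.25,0.62,-1,0,0,0,-0.25]
}}

```text
t: 2.02
eef_pos: [0.43, 0.1982, 0.2316]
tcp_rot: [1.871, 2.523, 0.001]
ft_force: [-0.6, 0.4, -0.2]
width: 0.0005
grasp_force: 0.0
```

Call:
{"fn": "apply_moves", "kwargs": {
  "motion": [0.31,-0.5,0,0,0,-0.13,0.62,-1,0,0,0,-0.25,0.62,-1,0,0,0,-0.25]
}}

```text
t: 2.4
eef_pos: [0.4796, 0.1184, 0.2315]
tcp_rot: [2.109, 2.328, 0.001]
ft_force: [-0.3, -0.0, -0.0]
width: 0.0002
grasp_force: 0.0
```

Run:
```python
from h import *
s=env.state(); print(s['t'],s['eef_pos'],s['tcp_rot'],s['joint_pos'],s['width'])
snap('wrist','w1')
for n,p in dict(keeper=[.5251,.0451,.08],axis=[.548,-.006,.078],peg=[.5292,.0079,.108],tab=[.6149,-.1563,.108]).items(): print(n,proj('w1',np.array(p)).round(0))
```

```text
2.4 [0.47959721 0.11843351 0.23146101] [2.10904122e+00 2.32839101e+00 5.39292541e-04] [1.08191735e-01 3.05734162e-01 1.87245616e+00 2.56871932e-04
 9.63130452e-01 9.26211978e-03] 0.00015065936789953032
keeper [360. 306.]
axis [376. 354.]
peg [363. 359.]
tab [424. 502.]
```

View pics/w1.png

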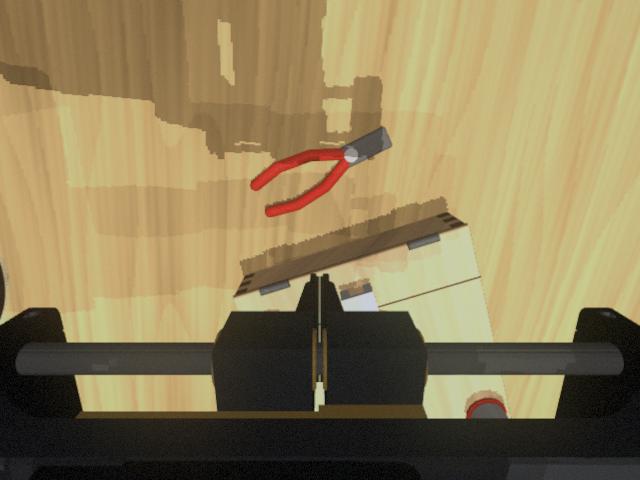

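Here the gripper hides the lock; only the keeper top at about (356,295) shows, close to the predicted (360,306). I'll use the fixed cameras here, and the wrist camera later from the tab side. Next I line up and go down beside the peg.

Call:
{"fn": "apply_moves", "kwargs": {
  "motion": [0.3,-0.45,0,0,0,-0.13,0.59,-0.92,0,0,0,-0.26,0.59,-0.92,-0.2,0,0,-0.26,0.59,-0.92,-0.6,0,0,-0.26,0.59,-0.92,-0.8,0,0,-0.26,0.59,-0.92,-0.8,0,0,-0.26]
}}

```text
t: 3.2
eef_pos: [0.525, 0.0467, 0.1668]
tcp_rot: [-2.33, -2.105, 0.002]
ft_force: [-0.3, 0.0, -0.4]
width: 0.0009
grasp_force: 0.0
```

Run:
```python
from h import *
print(env.state()['eef_pos'])
s=snap('scene','s1')[165:315,205:385];d=snap('side','d1')[190:340,225:405]
cv2.imwrite('pics/m1.png',cv2.resize(np.hstack([s,d])[:,:,::-1],(800,333),interpolation=cv2.INTER_CUBIC))
```

```text
[0.52499396 0.04674935 0.16681694]
```

View pics/m1.png

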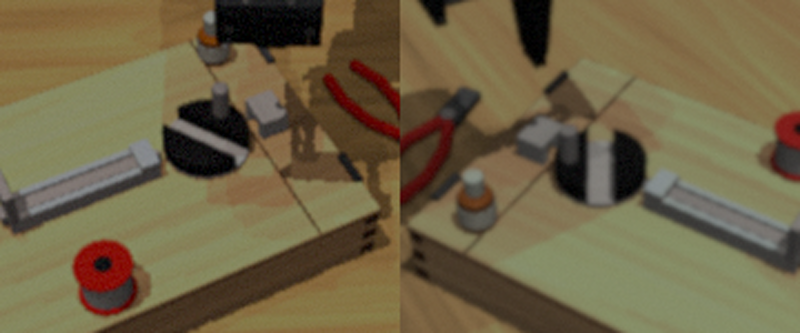

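The tip is clear of the keeper and standing beyond the peg. I'll descend and then push towards −y.

Call:
{"fn": "apply_moves", "kwargs": {
  "motion": [0,0,-0.4,0,0,0,0,0,-0.76,0,0,0,0,0,-0.76,0,0,0]
}}

```text
t: 3.68
eef_pos: [0.5253, 0.0452, 0.1064]
tcp_rot: [-2.333, -2.102, 0.002]
ft_force: [-0.3, 1.3, 0.3]
width: 0.0008
grasp_force: 0.0
```

Call:
{"fn": "apply_moves", "kwargs": {
  "motion": [0.01,-0.1,0,0,0,0,0.01,-0.2,0,0,0,0,0.02,-0.28,0,0,0,0,0.02,-0.34,0,0,0,0,0.02,-0.4,0,0,0,0,0.02,-0.46,0,0,0,0,0.02,-0.5,0,0,0,0,0.02,-0.5,0,0,0,0]
}}

```text
t: 4.68
eef_pos: [0.5269, 0.0045, 0.1073]
tcp_rot: [-2.335, -2.1, 0.0]
ft_force: [-0.8, 3.1, 0.3]
width: 0.0004
grasp_force: 1.4
```

Call:
{"fn": "apply_moves", "kwargs": {
  "motion": [0,-0.02,0,0,0,0,0,-0.045,0,0,0,0,0,-0.045,0,0,0,0]
}}

```text
t: 5.05
eef_pos: [0.5273, 0.001, 0.1072]
tcp_rot: [-2.336, -2.101, -0.001]
ft_force: [-2.3, 3.4, 0.9]
width: 0.0007
grasp_force: 1.9
```

Run:
```python
from h import *
print(env.state()['eef_pos'])
s=snap('scene','s2')[165:315,205:385];d=snap('side','d2')[190:340,225:405]
cv2.imwrite('pics/m2.png',cv2.resize(np.hstack([s,d])[:,:,::-1],(800,333),interpolation=cv2.INTER_CUBIC))
```

```text
[0.52729136 0.00095803 0.10723722]
```

View pics/m2.png

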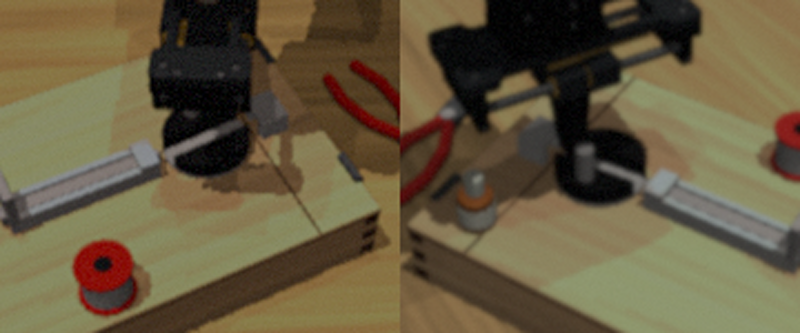

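The slot now runs from about (167,155) to (243,125) in the left half, almost in line with the bar, and the peg points to −x. I'll back off, lift, and go behind the tab, where the wrist camera looks along the lock.

Call:
{"fn": "apply_moves", "kwargs": {
  "motion": [0,0.1,0,0,0,0,0,0.2,0,0,0,0,0,0.2,0.5,0,0,0,0,0.2,1,0,0,0,0,0.2,1,0,0,0]
}}

```text
t: 5.78
eef_pos: [0.5285, 0.0174, 0.1894]
tcp_rot: [2.332, 2.099, 0.006]
ft_force: [0.5, -0.0, -0.4]
width: 0.0006
grasp_force: 0.0
```

Call:
{"fn": "apply_moves", "kwargs": {
  "motion": [0.22,-0.45,0,0,0,0.11,0.44,-0.89,0,0,0,0.22,0.44,-0.89,0,0,0,0.22]
}}

```text
t: 6.15
eef_pos: [0.5631, -0.0557, 0.1856]
tcp_rot: [-2.147, -2.293, 0.001]
ft_force: [0.1, 0.0, 0.6]
width: 0.0004
grasp_force: 0.0
```

Call:
{"fn": "apply_moves", "kwargs": {
  "motion": [0.22,-0.45,0,0,0,0.11,0.44,-0.89,0,0,0,0.22,0.44,-0.89,0,0,0,0.22]
}}

```text
t: 6.52
eef_pos: [0.598, -0.1262, 0.1857]
tcp_rot: [-1.941, -2.469, 0.001]
ft_force: [-0.9, 0.1, 0.3]
width: 0.0005
grasp_force: 0.0
```

Call:
{"fn": "apply_moves", "kwargs": {
  "motion": [0.22,-0.45,0,0,0,0.11,0.44,-0.89,0,0,0,0.22,0.44,-0.89,0,0,0,0.22,0.44,-0.89,0,0,0,0.22]
}}

```text
t: 7.02
eef_pos: [0.6323, -0.195, 0.1863]
tcp_rot: [-1.719, -2.627, 0.0]
ft_force: [0.3, 0.2, 0.9]
width: 0.0005
grasp_force: 0.0
```

Run:
```python
from h import *
print(env.state()['eef_pos'],env.state()['tcp_rot'])
snap('scene','s3');snap('side','d3');snap('wrist','w3')
```

```text
[ 0.63231419 -0.19495372  0.18626537] [-1.71940594e+00 -2.62745656e+00  2.25513274e-05]
```

View pics/w3.png

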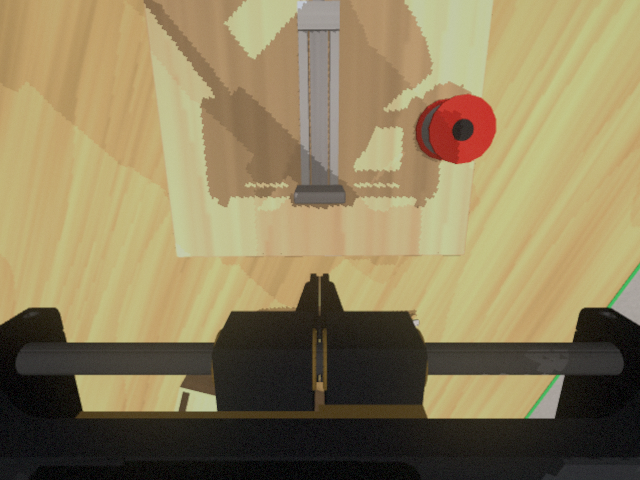

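The wrist view shows the bar running straight up the picture at column 319, with the tab across it at (319,193), centred on the tool axis. The disc is out of this view, so I'll measure the slot direction from the fixed cameras.

Run:
```python
from h import *
A=np.array([.548,-.006,0]); 
for v in (186,190,198,206): print('tab row',v,onz('w3',319,v,.108).round(4))
b=onz('w3',319,30,.075)-onz('w3',319,180,.075); print('bar az',np.degrees(np.arctan2(b[1],b[0])))
for f in('s3','d3'):
    g=cv2.cvtColor(cv2.imread(f'pics/{f}.png'),cv2.COLOR_BGR2GRAY); pts=[];L=[]
    vs,us=np.mgrid[0:480,0:640]
    for z,lab in((.062,'floor'),):
        P=np.array([onz(f,u,v,z) for u,v in zip(us[195:300].ravel(),vs[195:300].ravel())]); G=g[195:300].ravel()
        r=np.hypot(P[:,0]-A[0],P[:,1]-A[1]); m=r<.031
        t,_=cv2.threshold(G[m].reshape(-1,1),0,255,cv2.THRESH_OTSU)
        img=np.zeros((105*640),np.uint8); img[m&(G>t)]=1
        n,l,st,c=cv2.connectedComponentsWithStats(img.reshape(105,640))
        for k in range(1,n):
            if st[k,4]<15: continue
            q=P[l.ravel()==k][:,:2]; c0=q.mean(0); w,v=np.linalg.eigh(np.cov((q-c0).T)); a=np.degrees(np.arctan2(v[1,1],v[0,1]))%180
            print(f,t,st[k],'c',c0.round(4),'az',a.round(1),'sd',np.sqrt(w).round(4))
s=cv2.imread('pics/s3.png')[195:260,250:370];d=cv2.imread('pics/d3.png')[225:290,260:380]
cv2.imwrite('pics/m3.png',cv2.resize(np.vstack([s,d]),None,fx=4.5,fy=4.5,interpolation=cv2.INTER_CUBIC))
```

```text
tab row 186 [ 0.613  -0.1528  0.108 ]
tab row 190 [ 0.614  -0.1552  0.108 ]
tab row 198 [ 0.6161 -0.16    0.108 ]
tab row 206 [ 0.6183 -0.1648  0.108 ]
bar az 113.64498202025874
s3 51.0 [281  24  32  17 158] c [ 0.5445 -0.0085] az 117.3 sd [0.0033 0.018 ]
d3 35.0 [301  61  32  20 235] c [ 0.5508 -0.0008] az 118.7 sd [0.0075 0.0167]
```

View pics/m3.png

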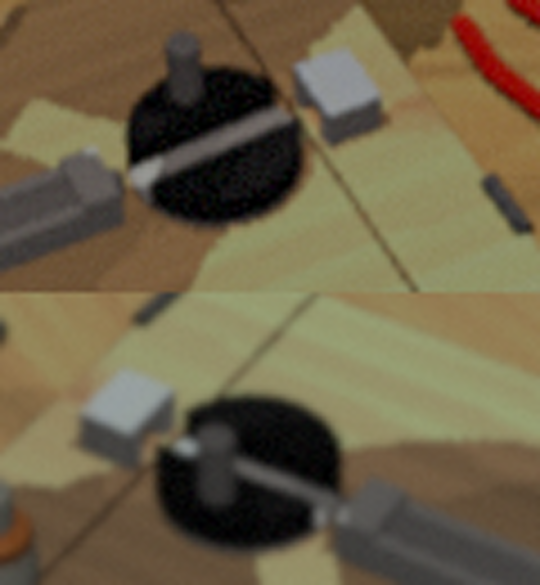

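The slot appears about 3° from the bar in the scene view. I'll check that against the peg position.

Run:
```python
from h import *
p=tri(('s3',250+183/4.5-.4,195+42/4.5-.4),('d3',260+217/4.5-.4,225+(434-292.5)/4.5-.4))
for A in ([.548,-.006],[.5487,-.0052]):
    r=p[:2]-A; print(p.round(4),np.hypot(*r),np.degrees(np.arctan2(r[1],r[0]))%360-23.8)
```

```text
[ 0.528  -0.0163  0.1066] 0.022522649424779433 183.32181187946216
[ 0.528  -0.0163  0.1066] 0.02351366697411292 184.27926755674272
```

The disc is about 3° past pi, well within the slot's play, and the tapered nose will centre it. Next I descend behind the tab and push along the case's y.

Call:
{"fn": "apply_moves", "kwargs": {
  "motion": [0,0,-0.5,0,0,0,0,0,-1,0,0,0,0,0,-1,0,0,0]
}}

```text
t: 7.55
eef_pos: [0.6317, -0.1953, 0.1047]
tcp_rot: [-1.716, -2.626, 0.001]
ft_force: [-0.2, -0.4, 0.3]
width: 0.0005
grasp_force: 0.0
```

Call:
{"fn": "apply_moves", "kwargs": {
  "motion": [-0.05,0.11,0,0,0,0,-0.1,0.23,0,0,0,0,-0.14,0.32,0,0,0,0,-0.18,0.41,0,0,0,0,-0.22,0.5,0,0,0,0,-0.26,0.59,0,0,0,0,-0.3,0.68,0,0,0,0,-0.35,0.8,0,0,0,0,-0.35,0.8,0,0,0,0]
}}

```text
t: 8.68
eef_pos: [0.6043, -0.1315, 0.1066]
tcp_rot: [-1.717, -2.629, 0.0]
ft_force: [-0.5, -0.7, 0.2]
width: 0.0006
grasp_force: 0.0
```

Call:
{"fn": "apply_moves", "kwargs": {
  "motion": [-0.05,0.11,0,0,0,0,-0.1,0.22,0,0,0,0,-0.15,0.33,0,0,0,0,-0.2,0.45,0,0,0,0,-0.23,0.52,0,0,0,0]
}}

```text
t: 9.3
eef_pos: [0.586, -0.0902, 0.1068]
tcp_rot: [-1.718, -2.63, 0.0]
ft_force: [1.0, -3.0, -1.0]
width: 0.0004
grasp_force: 1.4
```

Call:
{"fn": "apply_moves", "kwargs": {
  "motion": [-0.02,0.04,0,0,0,0,-0.04,0.08,0,0,0,0,-0.05,0.11,0,0,0,0]
}}

```text
t: 9.68
eef_pos: [0.5829, -0.0827, 0.107]
tcp_rot: [1.717, 2.629, -0.001]
ft_force: [0.3, -16.8, -4.5]
width: 0.0006
grasp_force: 7.6
```

The force has risen to 17 N at about the expected home position. I'll press a little more to confirm the hard stop.

Call:
{"fn": "apply_moves", "kwargs": {
  "motion": [-0.01,0.02,0,0,0,0,-0.01,0.02,0,0,0,0]
}}

```text
t: 9.93
eef_pos: [0.5828, -0.0827, 0.1071]
tcp_rot: [1.716, 2.627, -0.002]
ft_force: [3.1, -16.8, -3.9]
width: 0.0004
grasp_force: 8.4
```

It didn't move, so that's a hard stop. I'll back off, lift well clear, and check.

Call:
{"fn": "apply_moves", "kwargs": {
  "motion": [0.06,-0.14,0,0,0,0,0.14,-0.32,0,0,0,0,0.14,-0.32,0.5,0,0,0,0.14,-0.32,1,0,0,0,0.14,-0.32,1,0,0,0]
}}

```text
t: 10.55
eef_pos: [0.5942, -0.1068, 0.1897]
tcp_rot: [1.716, 2.626, 0.003]
ft_force: [0.2, -0.0, 0.1]
width: 0.0004
grasp_force: 0.0
```

Call:
{"fn": "apply_moves", "kwargs": {
  "motion": [0.2,-0.45,0.3,0,0,0,0.4,-0.9,0.5,0,0,0,0.4,-0.9,0.5,0,0,0]
}}

```text
t: 10.92
eef_pos: [0.6257, -0.1805, 0.2266]
tcp_rot: [1.721, 2.627, 0.0]
ft_force: [-0.4, -0.3, -1.0]
width: 0.0004
grasp_force: 0.0
```

Run:
```python
from h import *
print(env.state()['eef_pos'],env.state()['ft_force'])
s=snap('scene','s4')[165:315,155:385];d=snap('side','d4')[210:360,225:465]
cv2.imwrite('pics/m4.png',cv2.resize(np.vstack([s,d[:,:230]])[:,:,::-1],(460,600),interpolation=cv2.INTER_CUBIC))
```

```text
[ 0.62566734 -0.18053343  0.22655235] [-0.39788778 -0.345665   -1.00297201]
```

View pics/m4.png

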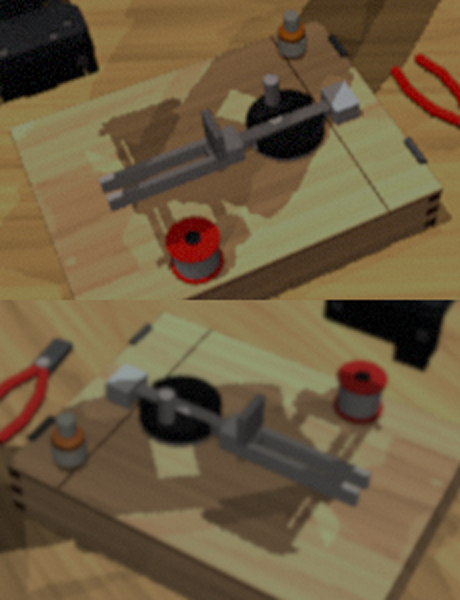

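The bar runs through the slot into the keeper, with the tab top at about (211,125)/(251,413) and every bystander in place. I'll check the tab's position in numbers.

Run:
```python
from h import *
p=tri(('s4',155+211/2,165+125/2),('d4',225+251/2,210+113/2))
r=p[:2]-[.548,-.006]; y=np.array([-.405,.914])
print(p.round(4),'tab mid y_case',r@y+.065,'(home: -0.003)')
```

```text
[ 0.5752 -0.0691  0.1   ] tab mid y_case -0.0037152486885574654 (home: -0.003)
```

Measured tab y is −3.7 mm against −3 mm for fully home, which matches. Handing in.

```bash
python3 -c "
from rig import env
print(env.close_job())"
```

```text
the job is handed in; nothing more can be done
None
```

The case is locked and the job is handed in: the disc slot is in line, the bar is pushed through it into the keeper to its hard stop, the bystanders are in place and the arm is clear, at about 11 s.

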